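# Raise the viscometer piston to the pointer and hold it there

## Robot

A 7-joint arm with a two-finger parallel gripper is mounted at the origin on a cart in front of the work surface, level with it; the furniture and walls round the work are solid. World frame = base frame: x ahead of the robot, y to its left, z up, the work surface at z = 0. Lengths are in m, angles in rad, forces in N, time in s.
With the tool pointing down it reaches from about 0.4 to 0.875 m from the base axis. Payload 19.3 kg.
Tool frame: the origin (TCP) lies on the centre line of the jaws, within the pads' length; the fingertips stand 14 mm ahead of it and the grasp point (between the pads) lies 5 mm behind it (bot.tip_extent is the distance from the TCP to the fingertips, in m); z points along the fingers, y is the line along which they close (so a half turn about z gives the same grasp; the last joint's range is limited). The gripper opens to 85 mm and grips with 20 to 120 N. Pads are 22 mm wide; open, the fingers measure 114 mm over their backs; the gripper's body (76 mm by 85 mm) begins 54 mm behind the grasp point. The pads swing forward as they close: fully open they stand 13 mm farther back than shut.
Start: joints at [1.213, 0.521, -0.036, 1.599, 0.021, 1.021, -0.113], TCP at [0.177, -0.599, 0.212] pointing down, gripper open.
Joint ranges: [-2.91, 2.91], [-0.3, 2.13], [-1.5, 1.42], [0.17, 2.43], [-1.26, 4.41], [0.16, 1.93], [-2.52, 2.52]. Speed limits (rad/s): [1.89, 1.89, 2.39, 2.39, 3.01, 3.01, 3.01].

## Interface

Orientations are given as [roll, pitch, yaw] about the fixed x, y, z axes, in that order (R = Rz(yaw) Ry(pitch) Rx(roll)).
In Python, from workcell import monitor, grab_frame, camera_model, bot gives the robot as it stands.
- The arm moves only by the tool move_arm, never from a script. Its argument "moves" is a list of rows, each a list of 4 numbers: the shift along the world's x, y, z in mm, then the turn about the world's z in rad. A call has 1 to 12 rows; each row is the pose to reach, as a shift and turn from the pose commanded when the call began; what a row does not reach only later rows make up. A row lasts 1/8 s, in which the tool goes at most 62.5 mm and 10.7 degrees, less where a joint would pass 70% of its speed; a pose out of reach is approached as far as the arm can. A call with a gripper value outside its range is refused whole. "gripper" is the opening, from 0 (shut) to 1 (fully open), set as the call begins (left out, the last holds). The fingers move at their own pace and stop on an object; "newtons" is the grip in N (left out, the last holds). Time passes only in rows, so rows that repeat a pose let the fingers close. It gives the time, the measured TCP pose, the force, the opening and the grip force at its end, in the units of the state.
- monitor.observe(): the state, without advancing time (a new reading comes with each control period).
- grab_frame(name): name is "side" or "top" or "wrist"; returns the picture (400x640x3 uint8, blue, green, red); there is no depth.
- camera_model(name): a dict with "vfov" (degrees; the focal length in pixels is half the picture's height over the tangent of half this angle, whatever the lens; pixels are square), "cx", "cy" (the principal point, pixels), "R" (3x3) and "t" (3): a world point X has camera coordinates R X + t; the wrist camera has in their place "T_tool_cam" (4x4, takes a point from camera to tool coordinates, whose origin is the TCP and whose axes are the flange's). Camera axes: x right, y down, z forward; pixel columns grow to the right and rows downward; lengths in m; the calibration is good to about 2 mm. A picture is of the moment at which its call begins: read the wrist's pose just before it. camera_model takes no time and is no camera call.
- bot.job_done(): hands the job in; it is judged then, once.
The state is a dict: "clock": time; "qpos": joint angles; "qd": joint speeds; "joint_efforts": joint torques, N m; "position": TCP position; "tool_rot": TCP orientation; "force": force on the tool from outside, world axes, zero at the start; "moment": the same for the moment, N m; "grip_width": finger opening in m; "finger_force": force on a finger pad.
Only numpy, scipy, OpenCV 4.12 (cv2) and the standard library are available. Lean on these libraries where they do the work, as an engineer would, in place of code of your own. Each camera call takes 0.05 s, during which the arm holds its last target. There are 200 camera calls.

## Task

Get the falling-piston viscometer ready for a timed drop: swing the keeper bar with the thumb pin right off the piston's flange, then take the piston by its knob and draw it straight up along its leaning bore, without binding it sideways, until the flange is level with the tip of the pointer beside it. Finish holding the piston still there in the gripper, its rod still in the bore; leave the pointer where it is set and do not disturb the other things on the table.

Things in the scene. Friction and masses are not known exactly. Their poses are not given: they have to be found in the camera images.
- barrel: Aluminium barrel, 52 x 52 x 100 mm, fixed on the stand. Origin: centre of the bore's mouth in its top face, 113 mm above the table. z runs up out of the bore along its axis, which leans 15 degrees from the vertical, top toward the robot; y points to the pointer's side (left seen from the robot), x to the rear. Bore 19 mm wide, 100 mm deep. Pointer post, 7 mm thick, at y = 44 mm, up to z = 78 mm.
- stand: Grey stand carrying the barrel, fixed on the table: base plate 150 x 120 x 12 mm, origin under its centre, z up, x to the rear. The bore's mouth is at x = 0, y = 0, z = 113 mm in this frame. Position and yaw (up to 0.35 rad) vary.
- piston: Loose steel piston, 0.17 to 0.35 kg, seated in the bore at the start. Origin: on its axis at the flange's underside; z along its axis toward the knob. Rod 18 mm in diameter, 85 mm long below the flange; flange 34 mm in diameter, 5 mm thick, resting on the mouth at the start; neck 14 mm in diameter; black knob 26 mm in diameter from 30 to 58 mm above the origin.
- piston_knob (a point): Point on the piston's axis at mid-height of the black knob, 44 mm above the piston's origin: the place to grip it.
- piston_flange (a point): Centre of the flange at mid-thickness, 2.5 mm above the piston's origin. This is what must come level with the pointer.
- rod_end (a point): Lower end of the piston rod, 85 mm below the piston's origin on its axis.
- pointer_tip (a point): Tip, at mid-thickness, of the flat dark pointer (blade 4 mm thick, 4 mm wide at the tip), 22 mm to the +y side of the bore axis, 5 mm clear of the flange's edge. Axes parallel to the barrel's. Set 32 to 48 mm above the mouth plane along the bore axis, different each time. It sits on the post by friction and must not be moved.
- keeper (a joint): Angle of the keeper bar (rad), 0 to 1.6, about a pivot parallel to the bore, 36 mm from it on the -y side. At the start (0 to 0.2) the bar's inner end (27 mm from the pivot, 12 mm wide) lies over the flange and blocks it; above 0.9 it is clear. It grows as the thumb pin on the outer end moves to the rear (+x of the barrel). Light friction, 1 to 2 N at the pin; it stays where it is left.
- keeper_pin (a point): Top of the upright steel thumb pin (10 mm in diameter, standing 22 mm above the keeper bar, parallel to the bore) on the keeper's outer end, 34 mm from the pivot; at keeper angle 0 it is 70 mm from the bore axis on the -y side, its top 33.5 mm above the mouth plane (the bar's upper face is at 12 mm).
- keeper_pivot (a point): The keeper's pivot, on its axis at mid-thickness of the bar, 9.5 mm above the mouth plane.
- electrode_arm: Electrode stand, part of the fixed equipment at the left: a post with clips and an arm, about 0.35 m tall over a base plate about 160 mm wide; keep clear of it. Origin under its centre, on the table.
- dish: Glass petri dish 67 mm wide, 15 mm high, a bystander left of the stand; origin under its centre.
- vial: Glass vial with black cap, 27 mm wide, 58 mm high, a bystander right of the stand; origin under its centre.
- gauge: Small brown-handled gap gauge, 56 mm long, 15 mm thick, lying right of the stand, a bystander; origin under its centre.
- flask: Conical flask 105 mm wide, 156 mm high, a bystander to the left; origin under its centre.
- glass_beaker: Beaker 72 mm wide, 93 mm high, a bystander to the left; origin under its centre.
- tweezers_1: Tweezers 129 mm long, a bystander lying to the right; origin under their centre.

How it is judged:
By the outcome, as a careful person would: the job done as asked, in the order asked, and still so for the second after the job is handed in, while the arm keeps its last pose, push and grip.
It also fails if it takes over 48 s, if anything falls off the work surface, if the arm or the gripper's body presses on something with over 40 N, if the wrist force passes 120 N, or if a joint passes its speed limit or range.

## Working session

There is one attempt and no reset: what is moved stays moved. The work goes in short steps, Python scripts to look and compute and a tool call to move; the robot and the scene stay as the last step left them, time stands still between calls to the robot, and variables do not carry over. Pictures are saved under pics/ and viewed, at most 10 in all, crops included, and the job is handed in when it is done.

Besides the shell and the picture viewer there is one more tool, called after "Emit:" by a JSON object that holds its "name" and its "arguments", one argument or row to a line. move_arm: Moves the arm, as the interface text tells. Its arguments: {"type":"object","properties":{"moves":{"type":"array","items":{"type":"array","items":{"type":"number"}}},"gripper":{"type":"number"},"newtons":{"type":"number"}},"required":["moves"]}

```bash
mkdir -p pics; python3 - <<'E'
from workcell import monitor, grab_frame, camera_model, bot
import cv2
s=monitor.observe()
print({k:s[k] for k in ("clock","position","tool_rot","force","grip_width")}, bot.tip_extent)
for n in("side","top"):
    cv2.imwrite(f"pics/{n}0.png",grab_frame(n)); print(n,camera_model(n))
print(camera_model("wrist"))
E
```

```text
{'clock': 0.0, 'position': array([ 0.1772177 , -0.59896683,  0.21144446]), 'tool_rot': array([-3.14046104e+00,  1.14660530e-04,  2.87751595e-01]), 'force': array([-0.30296072, -0.71280557,  0.69310863]), 'grip_width': 0.085676758980423} 0.014
side {'vfov': 48.53368723327897, 'cx': 320.43249815465396, 'cy': 195.95972388527395, 'R': array([[ 0.99824391, -0.05560053, -0.02043705],
       [-0.04626006, -0.51619307, -0.85522203],
       [ 0.03700133,  0.85466561, -0.51785867]]), 't': array([-0.50549199,  0.14503809,  1.37442069])}
top {'vfov': 54.13766697443303, 'cx': 316.08782434972403, 'cy': 194.63372991338179, 'R': array([[-0.0084897 , -0.9999232 , -0.00902857],
       [-0.98270687,  0.01001301, -0.18489715],
       [ 0.18497336,  0.00730271, -0.9827164 ]]), 't': array([0.07654822, 0.5015726 , 1.19400636])}
{'vfov': 61.88345692304087, 'cx': 321.2432898853803, 'cy': 202.22026341532148, 'T_tool_cam': array([[ 5.72242632e-04, -9.57755637e-01, -2.87582706e-01,
         7.24504596e-02],
       [ 9.99999080e-01,  1.94377519e-04,  1.34248664e-03,
         7.72858321e-04],
       [-1.22987453e-03, -2.87583210e-01,  9.57754867e-01,
        -1.62047816e-01],
       [ 0.00000000e+00,  0.00000000e+00,  0.00000000e+00,
         1.00000000e+00]])}
```

View pics/side0.png

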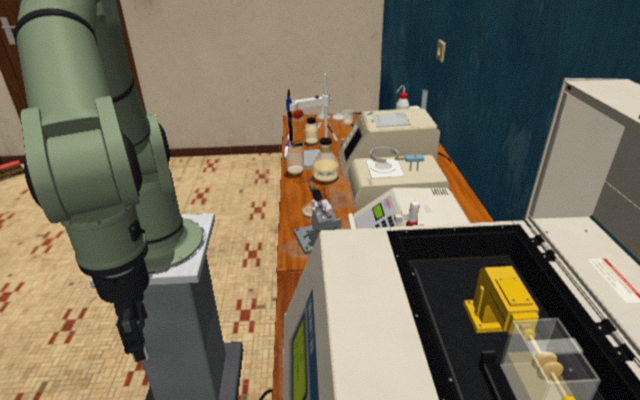

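View pics/top0.png

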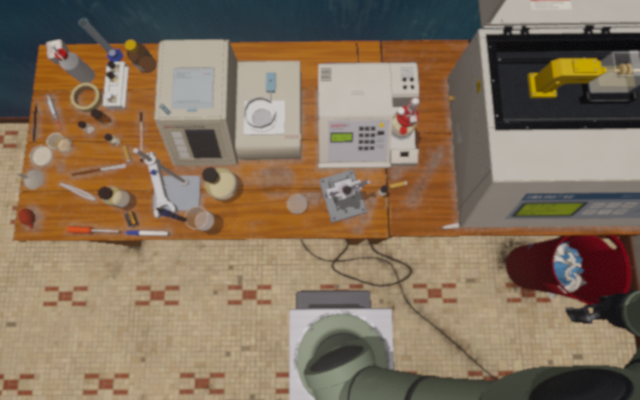

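```bash
cat > h.py <<'E'
import numpy as np, cv2
from scipy.spatial.transform import Rotation as Ro
from workcell import monitor, grab_frame, camera_model, bot
def cam(name, s=None):
    c=camera_model(name); f=200/np.tan(np.radians(c["vfov"]/2))
    if name=="wrist":
        T=np.eye(4); T[:3,:3]=Ro.from_euler("xyz",s["tool_rot"]).as_matrix(); T[:3,3]=s["position"]
        M=np.linalg.inv(T@c["T_tool_cam"]); R,t=M[:3,:3],M[:3,3]
    else: R,t=np.array(c["R"]),np.array(c["t"])
    K=np.array([[f,0,c["cx"]],[0,f,c["cy"]],[0,0,1]])
    return K,R,t
def ray(C,uv):
    K,R,t=C; d=R.T@np.linalg.inv(K)@np.array([*uv,1.]); return -R.T@t,d
def atz(C,uv,z):
    o,d=ray(C,uv); return o+d*(z-o[2])/d[2]
def proj(C,X):
    K,R,t=C; p=(np.atleast_2d(X)@R.T+t)@K.T; return p[:,:2]/p[:,2:]
E
python3 - <<'E'
from h import *
C=cam("top"); 
for uv,z in [((344,196),.012),((347,186),.12),((384,189),.03),((297,203),.015),((400,184),0.01),((219,182),.1),((200,219),.09)]: print(uv,atz(C,uv,z).round(3))
im=cv2.imread("pics/top0.png")[160:235,280:420]; cv2.imwrite("pics/c1.png",cv2.resize(im,None,fx=5.5,fy=5.5,interpolation=cv2.INTER_CUBIC))
E
```

```text
(344, 196) [ 0.503 -0.019  0.012]
(347, 186) [ 0.514 -0.021  0.12 ]
(384, 189) [ 0.522 -0.147  0.03 ]
(297, 203) [0.481 0.134 0.015]
(400, 184) [ 0.542 -0.203  0.01 ]
(219, 182) [0.535 0.368 0.1  ]
(200, 219) [0.423 0.424 0.09 ]
```

View pics/c1.png

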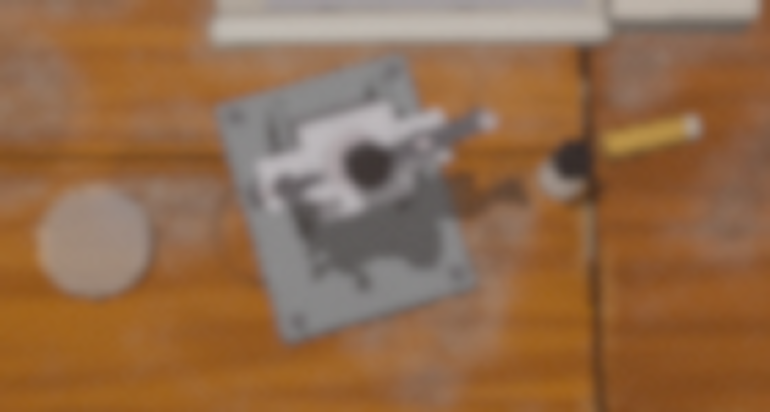

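Emit:
{"name": "move_arm", "arguments": {
  "moves": [
    [5, 58, 20],
    [15, 116, 40],
    [35, 172, 60],
    [60, 226, 80],
    [95, 276, 90],
    [130, 326, 90],
    [160, 378, 90],
    [185, 432, 90],
    [210, 486, 90],
    [235, 540, 90],
    [250, 575, 85],
    [250, 575, 80]
  ]
}}

```text
validation failed for argument at $.mo...
```

```bash
python3 - <<'E'
from h import *
s=monitor.observe(); im=grab_frame("wrist"); cv2.imwrite("pics/w1.png",im)
np.save("w1.npy",np.r_[s["position"],s["tool_rot"]]); print(s["clock"],s["position"],s["tool_rot"])
E
```

```text
0.1 [ 0.177285  -0.5990174  0.2115009] [-3.14063327e+00  5.41896571e-05  2.87786162e-01]
```

View pics/w1.png

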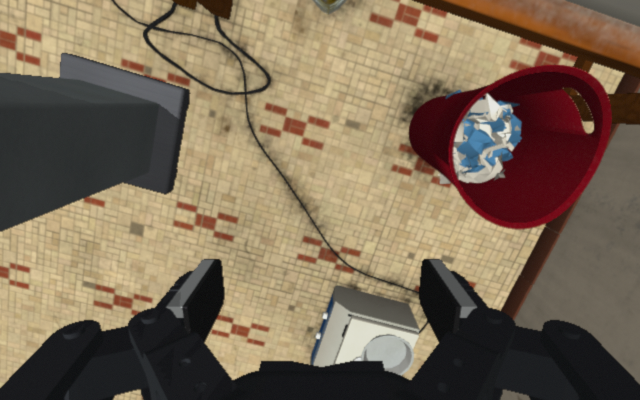

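The wrist picture shows only the floor, with the gripper's fingers at the bottom, around (200,300) and (440,300). My rows left out the fourth number, the turn, so I'm adding it and sending the move again.

Emit:
{"name": "move_arm", "arguments": {
  "moves": [
    [5, 58, 20, 0],
    [15, 116, 40, 0],
    [35, 172, 60, 0],
    [60, 226, 80, 0],
    [95, 276, 90, 0],
    [130, 326, 90, 0],
    [160, 378, 90, 0],
    [185, 432, 90, 0],
    [210, 486, 90, 0],
    [235, 540, 90, 0],
    [250, 575, 85, 0],
    [250, 575, 80, 0]
  ]
}}

```text
clock: 1.65
position: [0.4279, -0.0218, 0.2917]
tool_rot: [-3.141, -0.0, 0.292]
force: [-0.2, -0.3, 0.4]
grip_width: 0.0854
finger_force: 0.0
```

```bash
python3 - <<'E'
from h import *
s=monitor.observe(); im=grab_frame("wrist"); cv2.imwrite("pics/w2.png",im)
np.save("w2.npy",np.r_[s["position"],s["tool_rot"]]); print(s["clock"],s["position"],s["tool_rot"])
E
```

```text
1.65 [ 0.42794958 -0.02181024  0.29173582] [-3.14075702e+00 -2.86454582e-04  2.91937951e-01]
```

View pics/w2.png

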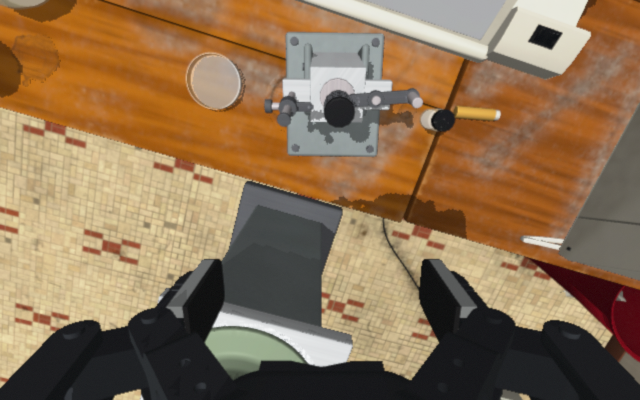

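The wrist view now shows the stand. The plate corners are near (287,33), (383,33), (380,156) and (288,156), the knob near (339,110) and the thumb pin near (416,98). The pointer's post is on the left, near (288,104).

```bash
cat >> h.py <<'E'
from scipy.optimize import least_squares
def pose(name):
    v=np.load(name+".npy"); return cam("wrist",dict(position=v[:3],tool_rot=v[3:]))
A=np.radians(15)
def frame(p):  # barrel frame: origin mouth, R columns
    x,y,yaw=p[:3]; return np.array([x,y,.113]), Ro.from_euler("z",yaw).as_matrix()@Ro.from_euler("y",-A).as_matrix()
def bp(p,X): o,R=frame(p); return o+np.atleast_2d(X)/1000@R.T
def sp(p,X): return np.array([p[0],p[1],0])+np.atleast_2d(X)/1000@Ro.from_euler("z",p[2]).as_matrix().T
def pin(k,z=33.5): return [34*np.sin(k),-36-34*np.cos(k),z]
E
python3 - <<'E'
from h import *
C=pose("w2")
uv=np.array([(287,33),(383.5,33),(380.5,156),(288,156),(341,107)])
def f(p):
    X=np.r_[sp(p,[[75,60,12],[75,-60,12],[-75,-60,12],[-75,60,12]]),bp(p,[0,0,56])]
    return (proj(C,X)-uv).ravel()
r=least_squares(f,[.51,-.02,.29]); print(r.x,r.fun.reshape(-1,2).round(1))
p=r.x; print("pin0",bp(p,pin(0)),"k=.2",proj(C,bp(p,pin(0))),proj(C,bp(p,pin(.2))))
for h in(32,48):print(h,proj(C,bp(p,[0,22,h])))
Rz=Ro.from_euler("z",p[2]).as_matrix()
for dy in(-110,110): # TCP targets for oblique views
    X=sp(p,[-105,dy,222])[0]; print(dy,X,(X-monitor.observe()["position"])*1000)
E
```

```text
[ 0.50930959 -0.01597265  0.29383522] [[-2.  -2.4]
 [ 1.7 -2.6]
 [-1.3 -0.6]
 [ 0.7 -0.4]
 [ 0.5  4.3]]
pin0 [[ 0.52128453 -0.08548363  0.14535852]] k=.2 [[419.13265122 103.78524535]] [[419.53855974  96.03200528]]
32 [[315.41789971 103.46612422]]
48 [[315.15180792 108.6165974 ]]
-110 [ 0.44066864 -0.15166871  0.222     ] [  13.52897822 -128.10751845  -69.06082985]
110 [0.3769511  0.05890213 0.222     ] [-50.18856383  82.46331248 -69.06082985]
```

Emit:
{"name": "move_arm", "arguments": {
  "moves": [
    [5, -45, -25, 0],
    [10, -95, -50, 0],
    [14, -128, -69, 0],
    [14, -128, -69, 0],
    [14, -128, -69, 0]
  ]
}}

```text
clock: 2.33
position: [0.441, -0.1525, 0.2232]
tool_rot: [-3.142, 0.0, 0.287]
force: [-0.6, -0.1, 0.2]
grip_width: 0.0852
finger_force: 0.0
```

```bash
python3 - <<'E'
from h import *
s=monitor.observe(); im=grab_frame("wrist"); cv2.imwrite("pics/w3.png",im)
np.save("w3.npy",np.r_[s["position"],s["tool_rot"]]); print(s["clock"],s["position"],s["tool_rot"],s["qd"].round(3))
E
```

```text
2.325 [ 0.44104708 -0.1524586   0.22322917] [-3.14150865e+00  6.96515129e-05  2.86909651e-01] [-0.017 -0.012 -0.011 -0.002 -0.    -0.001 -0.003]
```

Emit:
{"name": "move_arm", "arguments": {
  "moves": [
    [-10, 58, 0, 0],
    [-20, 110, 0, 0],
    [-30, 160, 0, 0],
    [-44, 216, 0, 0],
    [-44, 216, 0, 0],
    [-44, 216, 0, 0]
  ]
}}

```text
clock: 3.12
position: [0.3974, 0.0638, 0.2234]
tool_rot: [3.141, -0.001, 0.289]
force: [-1.1, -0.8, 0.2]
grip_width: 0.0855
finger_force: 0.0
```

```bash
python3 - <<'E'
from h import *
s=monitor.observe(); im=grab_frame("wrist"); cv2.imwrite("pics/w4.png",im)
np.save("w4.npy",np.r_[s["position"],s["tool_rot"]]); print(s["clock"],s["position"],s["tool_rot"],s["qd"].round(3))
p=[.5093,-.016,.2938]
for i,(n,) in enumerate((("w3",),("w4",))):
    u=proj(pose(n),bp(p,[0,0,30]))[0].astype(int); x0=min(max(u[0]-85,0),640-170); y0=max(u[1]-60,0)
    print(n,"origin",x0,y0); cv2.imwrite(f"pics/{n}c.png",cv2.resize(cv2.imread(f"pics/{n}.png")[y0:y0+125,x0:x0+170],None,fx=4.7,fy=4.7,interpolation=cv2.INTER_CUBIC))
E
```

```text
3.125 [0.39739771 0.06375563 0.22341518] [ 3.14093992e+00 -7.37212957e-04  2.88806692e-01] [ 0.025  0.009  0.011 -0.001  0.    -0.002  0.001]
w3 origin 70 5
w4 origin 390 35
```

View pics/w3c.png

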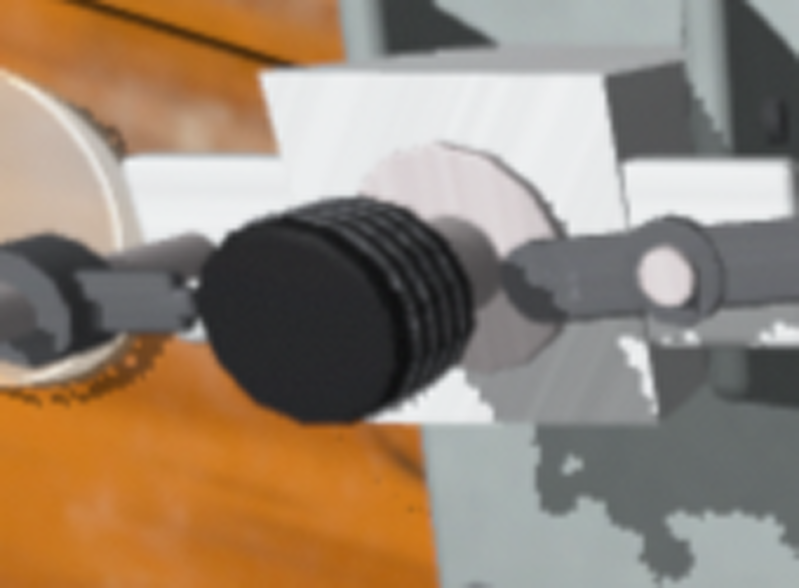

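View pics/w4c.png

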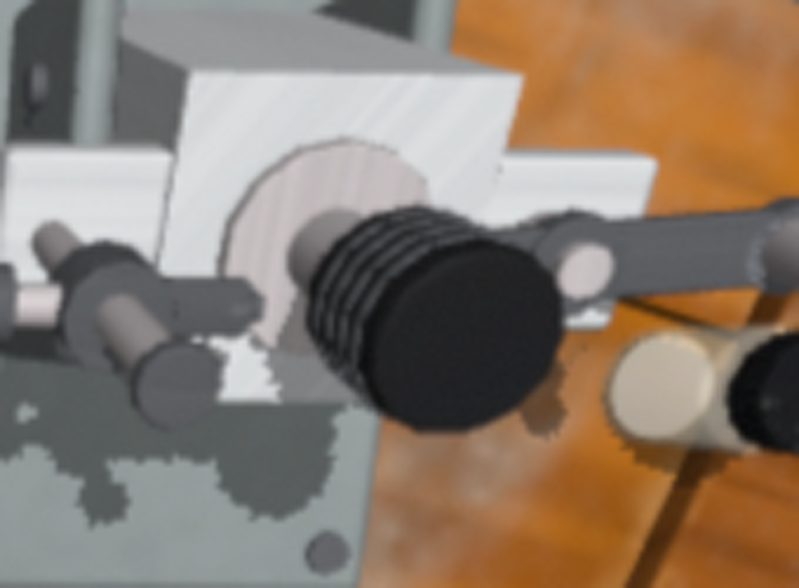

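Both crops are clear. In w3 (crop origin 70,5, scale 4.7):
- Barrel top corners at (262,72), (606,72) and (658,424).
- Knob top centre at about (300,317).
- Pointer tip at about (195,297).

In w4 (crop origin 390,35):
- Barrel top corners at (190,72), (522,74) and (160,402).
- Knob top centre at about (464,334).
- Pointer tip at about (262,308).

```bash
cat > fit.py <<'E'
from h import *
V={"w3":(70,5,[(262,72),(606,72),(658,424),(300,317),(194,297)]),
   "w4":(390,35,[(190,72),(522,74),(160,402),(464,334),(262,308)])}
V={n:(ox,oy,(np.array(u)+.5)/4.7-.5+[ox,oy]) for n,(ox,oy,u) in V.items()}
M={"w3":[[26,26,0],[26,-26,0],[-26,-26,0],[0,0,58]],"w4":[[26,26,0],[26,-26,0],[-26,26,0],[0,0,58]]}
def f(p,n=None):
    out=[]
    for i,v in enumerate(V):
        C=pose(v); X=bp(p,M[v]+[[0,22,p[3]]])+np.array([0,0,0])
        out.append(proj(C,X)+p[4+2*i:6+2*i]-V[v][2])
    return np.r_[np.concatenate(out).ravel(), p[4:8]/4]
r=least_squares(f,[.509,-.016,.294,40,0,0,0,0],x_scale=[.01,.01,.1,10,1,1,1,1],loss="soft_l1")
E
python3 - <<'E'
from fit import *
print(r.x.round(4)); print(r.fun[:20].reshape(-1,2).round(1))
q=least_squares(lambda p:np.r_[f(np.r_[p,0,0,0,0])],r.x[:4],x_scale=[.01,.01,.1,10]); print("no slack",q.x.round(4),q.fun[:20].reshape(-1,2).round(1).tolist())
t=np.linspace(0,2*np.pi,60); tiles=[]
for i,v in enumerate(V):
    ox,oy,_=V[v]; C=pose(v); im=cv2.resize(cv2.imread(f"pics/{v}.png")[oy:oy+125,ox:ox+170],None,fx=4.7,fy=4.7,interpolation=cv2.INTER_CUBIC)
    def dr(X,c):
        u=((proj(C,bp(r.x,X))+r.x[4+2*i:6+2*i]-[ox,oy]+.5)*4.7-.5).round().astype(int); cv2.polylines(im,[u],True,c,1)
    for R,z in((17,5),(13,58),(13,30),(17,0)): dr(np.c_[R*np.cos(t),R*np.sin(t),z+0*t],(0,0,255))
    dr([[26,26,0],[26,-26,0],[-26,-26,0],[-26,26,0]],(0,255,0))
    for dz in(-2,2): dr([[2,22,r.x[3]+dz],[-2,22,r.x[3]+dz],[-2,36,r.x[3]+dz],[2,36,r.x[3]+dz]],(255,0,255))
    dr([pin(0,12),pin(0),pin(0),pin(0,12)],(255,255,0)); tiles.append(im)
cv2.imwrite("pics/ov.png",cv2.resize(np.vstack(tiles),None,fx=.65,fy=.5) if 0 else np.hstack([cv2.resize(x[100:480,:],None,fx=.5,fy=.5) if 0 else x[:,150*k:150*k+400] if 0 else x[60:460,(60 if k==0 else 140):(460 if k==0 else 540)] for k,x in enumerate(tiles)]))
E
```

```text
[ 5.09600e-01 -1.35000e-02  2.77600e-01  4.12189e+01  1.59830e+00
  2.08710e+00  2.35700e-01  2.27480e+00]
[[-0.2 -1.1]
 [-0.3 -0.2]
 [ 0.9 -0.4]
 [-0.8  1.5]
 [ 0.4  0.4]
 [-0.2 -0.5]
 [ 0.1 -0. ]
 [-5.5 -0.7]
 [ 1.1  1.9]
 [ 0.4  0.1]]
no slack [ 5.08600e-01 -1.46000e-02  2.85000e-01  4.09059e+01] [[-0.6, -0.8], [-0.8, -0.6], [0.7, -1.0], [-0.4, 1.7], [0.9, 0.6], [0.2, -0.6], [0.6, -0.7], [-4.6, -1.0], [2.1, 1.8], [1.1, -0.0]]
```

View pics/ov.png

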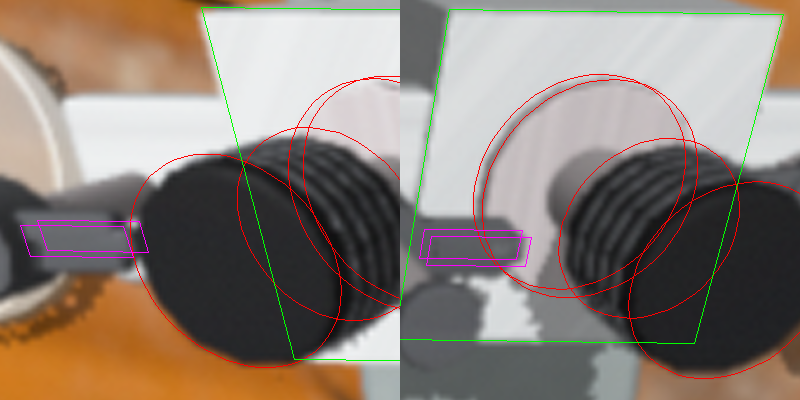

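In the overlay the barrel outline lines up and the pointer fits at about 41 mm. The w4 front-left corner was a poor click, because the edge extends to about (142,402). I'll refit with a shared camera correction and work out the push waypoints.

```bash
sed -i 's/(160,402)/(142,402)/' fit.py; cat > fit2.py <<'E'
from fit import *
def pert(C,d):
    K,R,t=C; dR=Ro.from_rotvec(d[3:]).as_matrix(); return K,dR@R,dR@t+d[:3]
def g(p):
    out=[]
    for v in V:
        C=pert(pose(v),p[4:10]); out.append(proj(C,bp(p,M[v]+[[0,22,p[3]]]))-V[v][2])
    C=pert(pose("w2"),p[4:10])
    out.append((proj(C,sp(p,[[75,60,12],[75,-60,12],[-75,-60,12],[-75,60,12]]))-np.array([(287,33),(383.5,33),(380.5,156),(288,156)]))*.5)
    return np.r_[np.concatenate(out).ravel(),p[4:7]/.0015,p[7:10]/.006]
r2=least_squares(g,np.r_[r.x[:4],np.zeros(6)],x_scale=[.01,.01,.1,10]+[.001]*6,loss="soft_l1")
P=r2.x[:4]
E
python3 - <<'E'
from fit2 import *
print(r2.x.round(4)); print(r2.fun[:28].reshape(-1,2).round(1).tolist())
C2=pert(pose("w2"),r2.x[4:]);print("pin k0,.2",proj(C2,bp(P,[pin(0),pin(.1),pin(.2)])).round(1).tolist())
T=np.linalg.inv(camera_model("wrist")["T_tool_cam"]); K=pose("w2")[0]
for X in([0,0,0],[.011,.0427,.014],[.011,.0427,.001],[.011,-.0427,.001],[-.011,-.0427,.001]):
    c=K@(T@np.array([*X,1]))[:3]; print(X,(c[:2]/c[2]).round(1))
pos=monitor.observe()["position"]; print(pos)
Y=lambda xh,y,H: sp(P,[xh,y,113+H+14])[0]
for nm,a in {"pre":(-40,-70,23)}.items(): print(nm,((Y(*a)-pos)*1000).round(1))
for k in(0,.2,.4,.6,.8,1.,1.2,1.3): print(k,((Y(.966*34*np.sin(k)-24.9,-36-34*np.cos(k),23)-Y(-40,-70,23))*1000).round(1))
E
```

```text
[ 5.1050e-01 -1.2600e-02  2.8390e-01  4.1776e+01  0.0000e+00 -1.0000e-04
  6.0000e-04 -9.2000e-03  3.5000e-03  2.2000e-03]
[[0.3, -0.5], [-0.5, -0.1], [0.7, -0.8], [-0.5, 0.9], [0.4, 0.4], [-0.5, -0.3], [-0.2, -0.2], [-1.4, -0.7], [1.0, 1.3], [0.6, 0.0], [-1.0, -0.5], [0.6, 0.0], [-1.4, 0.7], [-0.4, 0.3]]
pin k0,.2 [[416.9, 105.5], [417.3, 101.7], [417.3, 97.8]]
[0, 0, 0] [319.3 245.4]
[0.011, 0.0427, 0.014] [395.9 217. ]
[0.011, 0.0427, 0.001] [401.2 225.2]
[0.011, -0.0427, 0.001] [237.3 225.2]
[-0.011, -0.0427, 0.001] [240.3 263.4]
[0.39749426 0.06323941 0.22327132]
pre [  94.2 -154.2  -73.3]
0 [14.5  4.2  0. ]
0.2 [20.6  6.7  0. ]
0.4 [26.  10.4  0. ]
0.6 [30.6 15.1  0. ]
0.8 [34.2 20.7  0. ]
1.0 [36.6 27.   0. ]
1.2 [37.8 33.6  0. ]
1.3 [37.9 37.   0. ]
```

Emit:
{"name": "move_arm", "arguments": {
  "moves": [
    [10, -55, 0, 0],
    [45, -105, 0, 0],
    [94, -154, 0, 0],
    [94, -154, -30, 0],
    [94, -154, -30, 0],
    [94, -154, -30, 0]
  ],
  "gripper": 0
}}

```text
clock: 3.92
position: [0.4912, -0.0902, 0.1938]
tool_rot: [3.141, -0.0, 0.288]
force: [-0.4, 0.8, 0.3]
grip_width: -0.0001
finger_force: 0.0
```

```bash
python3 - <<'E'
from fit2 import *
s=monitor.observe(); im=grab_frame("wrist"); cv2.imwrite("pics/w5.png",im); print(s["clock"],s["position"],s["grip_width"])
np.save("w5.npy",np.r_[s["position"],s["tool_rot"]])
C=cam("wrist",s)
T=np.linalg.inv(camera_model("wrist")["T_tool_cam"])
for z,c in((.014,(0,0,255)),(-.005,(0,255,0))):
  for x in(-.011,.011):
    q=C[0]@(T@np.array([x,0,z,1]))[:3]; cv2.circle(im,tuple((q[:2]/q[2]).round().astype(int)),2,c,-1)
for X in bp(P,[pin(0),pin(.2),pin(.2,12)]): cv2.circle(im,tuple(proj(pert(C,r2.x[4:]),X)[0].round().astype(int)),2,(255,0,255),-1)
a=cv2.resize(im[130:400,190:450],None,fx=1.54,fy=1.54,interpolation=cv2.INTER_CUBIC)
w=cv2.imread("pics/w1.png"); b=cv2.resize(w[240:400,100:340],None,fx=1.66,fy=1.66); 
c2=np.zeros((600,800,3),np.uint8); c2[:a.shape[0],:400]=a[:,:400]; c2[:b.shape[0],400:400+b.shape[1]]=b[:,:400]
c=cv2.resize(im[0:150,230:480],None,fx=1.6,fy=1.6); c2[300:300+c.shape[0],400:400+c.shape[1]]=c
cv2.imwrite("pics/t5.png",c2)
E
```

```text
3.925 [ 0.49117892 -0.09017205  0.19382269] -0.0001043646141516888
```

View pics/t5.png

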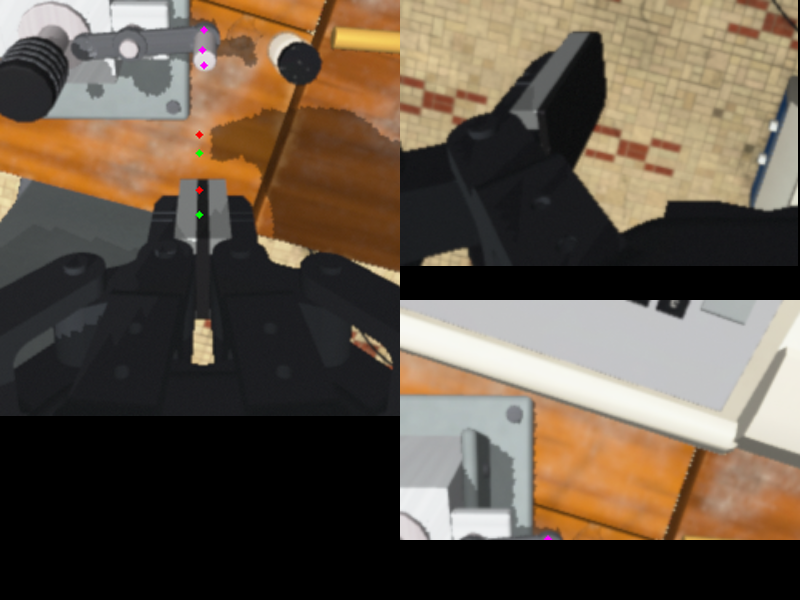

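The tile shows the shut fingers ending at about (322,247) in the full picture, and the pin agrees with the model. But the fingertips look about 33 mm higher than the stated 14 mm ahead of the TCP. The first side picture is an independent view, so I'll check against that.

```bash
python3 - <<'E'
from fit2 import *
C=cam("side"); im=cv2.imread("pics/side0.png").max(2)
o=np.array([.1772,-.599,.2114]); y=np.array([-np.sin(.288),np.cos(.288),0])*-1
for z in(-.05,-.033,0,.001,.014): print(z,proj(C,[o+[0,0,-z],o+[0,0,-z]+.05*y,o+[0,0,-z]-.05*y]).round(0).tolist())
for v in range(320,368,3): 
    d=np.where(im[v,100:175]<60)[0]+100; print(v,"".join("#" if im[v,u]<60 else "." for u in range(105,170)))
E
```

```text
-0.05 [[139.0, 330.0], [139.0, 354.0], [138.0, 310.0]]
-0.033 [[141.0, 338.0], [141.0, 361.0], [141.0, 317.0]]
0 [[145.0, 351.0], [146.0, 374.0], [145.0, 330.0]]
0.001 [[146.0, 351.0], [146.0, 375.0], [145.0, 330.0]]
0.014 [[147.0, 356.0], [148.0, 380.0], [147.0, 335.0]]
320 .............###########################.........................
323 ............#####.......#########.######.........................
326 .............######.###################..........................
329 ..............##########.#############...........................
332 ...............#######################...........................
335 ................#######################..........................
338 .................#######################.........................
341 ..................######################.........................
344 ...................####################..........................
347 ....................###################..........................
350 ....................##################...........................
353 ............................###########..........................
356 .............................###########.........................
359 ...............................#########.........................
362 .................................................................
365 .................................................................
```

Both cameras agree that the visible fingertips are at tool z of about -33 mm open and -19 mm shut. I'll settle it by gently touching the top of the knob with the shut fingers.

Emit:
{"name": "move_arm", "arguments": {
  "moves": [
    [0, 0, 30, 0],
    [4, 38, 30, 0],
    [8, 75, 20, 0],
    [8, 75, 0, 0],
    [8, 75, -4, 0],
    [8, 75, -6, 0],
    [8, 75, -8, 0],
    [8, 75, -8, 0]
  ]
}}

```text
clock: 4.97
position: [0.4995, -0.0156, 0.1853]
tool_rot: [3.141, -0.0, 0.287]
force: [-0.1, 0.3, 0.2]
grip_width: -0.0
finger_force: 0.0
```

Emit:
{"name": "move_arm", "arguments": {
  "moves": [
    [0, 0, -2, 0],
    [0, 0, -4, 0],
    [0, 0, -6, 0],
    [0, 0, -6, 0]
  ]
}}

```text
clock: 5.48
position: [0.4993, -0.0153, 0.1788]
tool_rot: [-3.141, 0.0, 0.288]
force: [0.5, -0.5, 0.6]
grip_width: -0.0
finger_force: 0.0
```

Emit:
{"name": "move_arm", "arguments": {
  "moves": [
    [0, 0, -8, 0],
    [0, 0, -14, 0],
    [0, 0, -17, 0],
    [0, 0, -18, 0],
    [0, 0, -18, 0]
  ]
}}

```text
clock: 6.1
position: [0.4994, -0.0153, 0.161]
tool_rot: [-3.142, -0.0, 0.288]
force: [-0.4, 0.4, 0.3]
grip_width: 0.0001
finger_force: 0.0
```

Emit:
{"name": "move_arm", "arguments": {
  "moves": [
    [0, 0, -2, 0],
    [0, 0, -3, 0],
    [0, 0, -4, 0],
    [0, 0, -4, 0]
  ]
}}

```text
clock: 6.6
position: [0.4993, -0.0153, 0.1569]
tool_rot: [-3.142, 0.0, 0.288]
force: [0.2, 0.2, 1.1]
grip_width: -0.0001
finger_force: 0.0
```

Emit:
{"name": "move_arm", "arguments": {
  "moves": [
    [0, 0, -1, 0],
    [0, 0, -2, 0],
    [0, 0, -2, 0]
  ]
}}

```text
clock: 6.98
position: [0.4993, -0.0153, 0.1549]
tool_rot: [-3.141, 0.0, 0.288]
force: [-0.2, -0.3, -0.3]
grip_width: -0.0004
finger_force: 0.0
```

Emit:
{"name": "move_arm", "arguments": {
  "moves": [
    [0, 0, -1, 0],
    [0, 0, -2, 0],
    [0, 0, -2, 0]
  ]
}}

```text
clock: 7.35
position: [0.4994, -0.0153, 0.153]
tool_rot: [-3.142, 0.0, 0.288]
force: [0.8, -0.7, 0.2]
grip_width: -0.0001
finger_force: 0.4
```

Emit:
{"name": "move_arm", "arguments": {
  "moves": [
    [0, 0, -1, 0],
    [0, 0, -2, 0],
    [0, 0, -2, 0]
  ]
}}

```text
clock: 7.72
position: [0.4999, -0.0153, 0.1521]
tool_rot: [3.141, -0.001, 0.288]
force: [-5.7, -1.1, 25.2]
grip_width: 0.0001
finger_force: 12.4
```

The shut fingertips touch at TCP z = 0.1527, so they are about 19.5 mm behind the TCP, as both cameras showed. Next I raise, move in front of the pin and lower.

Emit:
{"name": "move_arm", "arguments": {
  "moves": [
    [0, 0, 12, 0],
    [-5, -38, 14, 0],
    [-10, -76, 12, 0],
    [-10, -76, -15, 0],
    [-10, -76, -35, 0],
    [-10, -76, -35, 0]
  ]
}}

```text
clock: 8.48
position: [0.4887, -0.0912, 0.1153]
tool_rot: [-3.141, 0.002, 0.288]
force: [0.4, -1.0, 0.4]
grip_width: -0.0002
finger_force: 0.0
```

Emit:
{"name": "move_arm", "arguments": {
  "moves": [
    [8, 2, 0, 0],
    [16, 5, 0, 0],
    [22, 7, 0, 0],
    [28, 11, 0, 0],
    [32, 16, 0, 0],
    [36, 21, 0, 0],
    [38, 27, 0, 0],
    [40, 34, 0, 0],
    [40, 38, 0, 0],
    [40, 38, 0, 0]
  ]
}}

```text
clock: 9.72
position: [0.529, -0.0525, 0.116]
tool_rot: [-3.141, 0.001, 0.288]
force: [-5.0, -0.1, 3.2]
grip_width: 0.0002
finger_force: 2.4
```

Emit:
{"name": "move_arm", "arguments": {
  "moves": [
    [-15, -4, 0, 0],
    [-30, -9, 5, 0],
    [-30, -9, 50, 0],
    [-40, -20, 85, 0],
    [-70, -28, 85, 0]
  ]
}}

```text
clock: 10.35
position: [0.4599, -0.0819, 0.2033]
tool_rot: [3.14, -0.004, 0.287]
force: [-0.3, -0.3, 0.1]
grip_width: 0.0004
finger_force: 0.0
```

Emit:
{"name": "move_arm", "arguments": {
  "moves": [
    [0, 0, 0, 0],
    [0, 0, 0, 0],
    [0, 0, 0, 0],
    [0, 0, 0, 0]
  ],
  "gripper": 0.45
}}

```text
clock: 10.85
position: [0.4595, -0.081, 0.2008]
tool_rot: [-3.141, 0.0, 0.288]
force: [-0.2, 0.7, -0.0]
grip_width: 0.0384
finger_force: 0.0
```

```bash
python3 - <<'E'
from fit2 import *
s=monitor.observe(); im=grab_frame("wrist"); cv2.imwrite("pics/w6.png",im); print(s["clock"],s["position"],s["grip_width"])
np.save("w6.npy",np.r_[s["position"],s["tool_rot"]])
C=pert(cam("wrist",s),r2.x[4:])
def dot(X,c): cv2.circle(im,tuple(proj(C,bp(P,X))[0].round().astype(int)),1,c,-1)
for k in(.9,1.2,1.5): dot(pin(k),(255,0,255))
dot([0,22,P[3]],(0,0,255)); dot([0,0,58],(0,255,0)); dot([26,26,0],(0,255,0)); dot([26,-26,0],(0,255,0))
a=cv2.resize(im[0:130,180:440],None,fx=3,fy=3,interpolation=cv2.INTER_CUBIC); b=cv2.resize(im[180:318,190:460],None,fx=1.5,fy=1.5)
c=np.zeros((600,800,3),np.uint8); c[:390,:780]=a; c[390:390+b.shape[0],:b.shape[1]]=b; cv2.imwrite("pics/t6.png",c)
E
```

```text
10.85 [ 0.45954237 -0.08103502  0.20081727] 0.03840439622958722
```

View pics/t6.png

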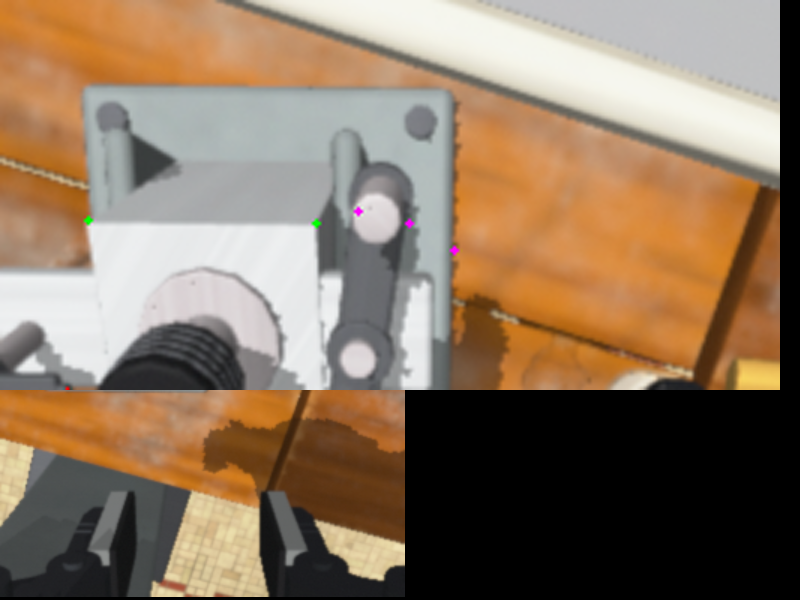

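Crop t6 shows the keeper at about 1.4 rad, with the pin top at (377,218), well off the flange. The half-open fingertips are at (280,248) and (364,248) in full-picture pixels. Next I go over the knob and lower.

Emit:
{"name": "move_arm", "arguments": {
  "moves": [
    [19, 33, 10, 0],
    [38, 66, 8, 0],
    [38, 66, 5, -0.004],
    [38, 66, -25, -0.004],
    [38, 66, -50, -0.004],
    [38, 66, -61, -0.004],
    [38, 66, -61, -0.004]
  ]
}}

```text
clock: 11.78
position: [0.4971, -0.0155, 0.1397]
tool_rot: [-3.141, 0.001, 0.283]
force: [-0.2, 1.1, 0.4]
grip_width: 0.0387
finger_force: 0.0
```

Emit:
{"name": "move_arm", "arguments": {
  "moves": [
    [0, 0, -0.5, 0],
    [0, 0, -0.5, 0],
    [0, 0, -0.5, 0],
    [0, 0, -0.5, 0]
  ],
  "gripper": 0.0,
  "newtons": 20
}}

```text
clock: 12.28
position: [0.4978, -0.0156, 0.1403]
tool_rot: [3.141, -0.001, 0.283]
force: [-1.2, -2.6, 7.2]
grip_width: 0.0249
finger_force: 19.6
```

Emit:
{"name": "move_arm", "arguments": {
  "moves": [
    [0, 0, 0.5, 0],
    [0, 0, 1, 0],
    [0, 0, 1, 0]
  ],
  "newtons": 50
}}

```text
clock: 12.65
position: [0.4974, -0.0153, 0.1406]
tool_rot: [3.142, -0.0, 0.284]
force: [0.7, -1.4, 0.4]
grip_width: 0.0235
finger_force: 49.3
```

Emit:
{"name": "move_arm", "arguments": {
  "moves": [
    [-0.5, -0.1, 1.9, 0],
    [-1.0, -0.3, 3.9, 0],
    [-1.5, -0.4, 5.8, 0],
    [-1.5, -0.4, 5.8, 0],
    [-1.5, -0.4, 5.8, 0]
  ]
}}

```text
clock: 13.28
position: [0.4959, -0.0157, 0.1463]
tool_rot: [-3.142, -0.0, 0.284]
force: [0.8, -0.5, -1.9]
grip_width: 0.0233
finger_force: 49.2
```

```bash
python3 - <<'E'
from fit2 import *
np.set_printoptions(linewidth=250)
for v,(u0,u1,v0,v1) in {"w4":(424,452,90,108),"w3":(86,118,56,80)}.items():
    g_=cv2.cvtColor(cv2.imread(f"pics/{v}.png"),cv2.COLOR_BGR2GRAY); print(v,u0,v0)
    for r_ in range(v0,v1): print(r_,' '.join("%3d"%x for x in g_[r_,u0:u1]))
    C=pert(pose(v),r2.x[4:])
    for h in(38,40,42,44): print(h,"tip corner x=+2,-2:",proj(C,bp(P,[[2,22,h],[-2,22,h]])).round(1).tolist(), "y30:",proj(C,bp(P,[[0,30,h]])).round(1).tolist())
E
```

```text
w4 424 90
90 207 215 215 213 213 214 213 214 215 214 213 194 131 113 159 191 193 191 191 193 194 190 188 191 195 192 171 112
91 208 214 213 213 214 214 213 214 214 215 214 195 133 121 168 192 193 191 191 194 193 190 189 192 195 191 171 110
92 193 209 211 212 212 212 211 212 212 213 212 191 128 124 174 190 191 189 190 194 192 189 188 193 195 192 172 115
93 145 178 184 187 187 186 186 188 188 188 187 172 125 116 156 169 168 169 178 191 192 189 189 193 194 191 179 137
94  92  94 102 113 115 114 114 114 114 114 114 111  98  89 103 107 106 115 141 177 189 188 190 195 194 191 186 163
95  92  90  92  96  95  96  94  95  94  94  93  93  94  92  93  94  94  96 108 140 178 186 191 195 194 191 186 176
96  94  93  93  95  95  95  94  95  95  95  94  95  95  94  95  94  95  95  96 113 150 177 189 195 194 191 188 185
97  94  93  93  94  94  94  94  94  94  96  94  94  95  95  95  95  95  95  93  90 110 148 178 194 193 189 188 185
98  92  92  91  91  94  94  95  95  94  94  95  94  94  94  95  95  95  94  92  90  95 115 154 191 192 188 186 180
99  93  92  89  85  91  93  93  93  93  94  94  93  94 
[... 4044 characters left out ...]
1  40  40
77  41  40  41  40  41  46  61  85 120 146 115  96  95  94  81  79  79  82  88 105 119 140 146 151 156 154 151 132  79  45  38  41
78  40  42  45  54  69  92 120 137 137 124  99  93  95 102  81  80  79  82 100 129 135 139 142 142 141 137 135 128  99  51  39  41
79  53  61  83 104 127 150 170 157 124 100  93  87  83  81  78  79  79  82 100 129 134 136 138 139 141 142 142 139 122  69  42  40
38 tip corner x=+2,-2: [[113.5, 63.9], [115.4, 70.4]] y30: [[102.3, 67.1]]
40 tip corner x=+2,-2: [[111.8, 64.4], [113.8, 70.9]] y30: [[100.6, 67.6]]
42 tip corner x=+2,-2: [[110.1, 64.9], [112.1, 71.5]] y30: [[98.9, 68.2]]
44 tip corner x=+2,-2: [[108.5, 65.5], [110.5, 72.0]] y30: [[97.1, 68.7]]
```

So far 6 mm of lift carries only the piston's weight, with almost no side force. The pixel grids put the pointer at about 40 to 41 mm. I'll lift most of the way along the axis and compare flange and pointer directly.

Emit:
{"name": "move_arm", "arguments": {
  "moves": [
    [-1, -0.3, 3.9, 0],
    [-2, -0.6, 7.7, 0],
    [-3, -0.9, 11.6, 0],
    [-4, -1.2, 15.5, 0],
    [-5, -1.5, 19.3, 0],
    [-6, -1.7, 23.2, 0],
    [-7, -2, 27, 0],
    [-8, -2.3, 30.9, 0],
    [-8, -2.3, 30.9, 0],
    [-8, -2.3, 30.9, 0]
  ]
}}

```text
clock: 14.52
position: [0.4879, -0.018, 0.1772]
tool_rot: [-3.142, 0.0, 0.284]
force: [0.3, 0.4, -1.9]
grip_width: 0.0235
finger_force: 49.3
```

```bash
python3 - <<'E'
from fit2 import *
s=monitor.observe(); im=grab_frame("wrist"); cv2.imwrite("pics/w7.png",im); np.save("w7.npy",np.r_[s["position"],s["tool_rot"]])
print(s["clock"],s["position"],s["force"],s["moment"],s["grip_width"])
C=pert(cam("wrist",s),r2.x[4:]); pr=lambda X:proj(C,bp(P,X)).round(1).tolist()
for z in(38,40,42,44): print(z,"tip",pr([[2,22,z],[-2,22,z]]),"flange +y,-y,+x edge",pr([[0,17,z],[0,-17,z],[17,0,z]]))
print("barrel",pr([[26,26,0],[26,-26,0]]))
g_=cv2.cvtColor(im,cv2.COLOR_BGR2GRAY); u,v=map(int,pr([[0,20,41]])[0])
print(u-26,v-24)
for r_ in range(v-22,v+14): print(r_,' '.join("%3d"%x for x in g_[r_,u-24:u+24]))
E
```

```text
14.525 [ 0.48786532 -0.01798293  0.17715695] [ 0.25504761  0.399592   -1.9017901 ] [ 0.02018014 -0.05264564  0.04027967] 0.023517721488637486
38 tip [[285.5, 205.5], [285.9, 211.1]] flange +y,-y,+x edge [[294.1, 208.3], [351.1, 208.5], [322.6, 183.2]]
40 tip [[285.2, 207.3], [285.6, 213.0]] flange +y,-y,+x edge [[293.8, 210.2], [351.3, 210.3], [322.6, 184.8]]
42 tip [[284.9, 209.1], [285.2, 214.8]] flange +y,-y,+x edge [[293.6, 212.0], [351.6, 212.1], [322.6, 186.5]]
44 tip [[284.5, 210.9], [284.9, 216.7]] flange +y,-y,+x edge [[293.3, 213.9], [351.8, 214.0], [322.7, 188.3]]
barrel [[282.9, 143.7], [362.5, 143.8]]
262 187
189 146 145 146 146 145 150 157 177 211 215 221 229 230 230 230 231 231 231 231 231 230 226 222 227 228 228 228 228 229 229 229 229 230 229 230 233 232 230 229 228 230 232 233 231 222 176 131 135
190 146 145 145 145 145 146 145 148 155 158 176 210 214 215 220 229 230 230 230 231 229 226 223 227 228 228 228 229 229 230 230 230 229 230 232 233 231 229 228 229 232 233 229 219 199 156 143 144
191 145 145 145 145 145 145 146 145 144 145 148 153 155 157 175 210 220 229 23
[... 5885 characters left out ...]
 166 166 165 165 166 165 165 166 165 165 170 190 210 213 211 209 210 213 213 211 208 207 210 213 213 197 152 133
222 116 124 148 156 162 163 158 139 121 115 114 113 113 113 116 137 160 164 164 165 166 165 165 165 166 165 165 165 164 163 165 178 203 211 211 210 210 213 214 210 207 207 210 213 213 194 144 132
223 117 127 146 154 161 163 163 155 139 126 124 121 123 130 138 158 163 163 163 164 165 165 166 165 164 165 164 164 163 162 162 168 186 204 209 209 210 213 214 210 207 207 210 213 213 195 142 127
224 117 128 143 152 159 162 162 161 157 151 149 145 150 160 161 162 163 162 164 164 164 164 164 164 164 163 163 162 162 161 161 162 170 189 207 208 210 213 214 210 207 206 210 213 213 195 135 112
```

In this view the pointer's top-face tip is at about (284.8,212.4) and the flange's top-rim extreme at about (294.4,214.2). Allowing for the bore play, the flange is level to within about 0.4 mm, perhaps slightly high. The pointer still reads about 40.5 mm, so it hasn't moved. I'll trim by a hair and settle.

Emit:
{"name": "move_arm", "arguments": {
  "moves": [
    [0.1, 0, -0.3, 0],
    [0.1, 0, -0.3, 0],
    [0.1, 0, -0.3, 0],
    [0.1, 0, -0.3, 0]
  ]
}}

```text
clock: 15.08
position: [0.488, -0.018, 0.1769]
tool_rot: [-3.142, 0.0, 0.284]
force: [0.3, 0.1, -3.3]
grip_width: 0.0232
finger_force: 49.3
```

```bash
python3 - <<'E'
from h import *
s=monitor.observe(); print(s["clock"],s["position"],s["force"],s["grip_width"],s["finger_force"],abs(s["qd"]).max())
print(bot.job_done())
E
```

```text
15.075 [ 0.48795979 -0.01798642  0.17686246] [ 0.32170106  0.13626408 -3.27583208] 0.023221742661608532 49.29577946662903 0.0019433232239065236
the job is handed in; nothing more can be done
None
```

The job is handed in (no verdict returned): the keeper is swung clear at about 1.4 rad, and the piston is drawn about 38 mm up its bore, held still with its flange level with the pointer to within about 0.5 mm by my measurements, with the pointer not visibly moved.

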